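# Open the brush box and put the tools away

### The job

Put the two dirty tools away in the steel brush box: first swing its carry handle over to the side away from the robot, all the way to its end stop, then lift the loose lid off by its black knob and set it down flat, knob up, in the middle of the cork mat. Then lay the flat brush and the red-handled ink roller, which lie on the painting board, inside the box so that both are wholly down in it, and leave the lid on the mat and the handle folded out. Put everything down rather than dropping it, and do not push the jar or the bowl about.

Things in the scene. Friction and masses are not known exactly. Their poses are not given: they have to be found in the camera images.
- box: brushed-steel open box, fixed to the bench: 150 mm (x) by 230 mm (y) outside, 60 mm high, walls and floor 4 mm. Origin: centre of its underside; z up, x points to the far side, over which the handle folds. The carry handle's hinge line runs along the box's y at x = 0, z = 45 mm, with pivot bosses to y = +-133 mm
- bail (a joint): angle of the carry handle (rad): 0 standing straight up over the lid, positive leaning towards the box's +x (far) side; it turns from -0.4 to the end stop at 1.4 (almost level, out beside the far long wall). The hinge is stiff: the handle stays where it is left, and takes about 3 N at the grip to move
- bail_grip (a point): middle of the carry handle's crossbar, 115 mm from the hinge line. The crossbar is parallel to the box's y: a wooden grip of 16 mm diameter, 110 mm long, on a 10 mm dark steel bar bent down at both ends at y = +-130 mm. Site z points away from the hinge
- lid: loose grey metal lid with a black knob: plate 156 by 236 by 5 mm (z = 8 to 13 mm), under it a locating step 134 by 214 by 8 mm (z = 0 to 8 mm) that sits loosely (4 mm play each side) in the box's mouth. About 0.3 kg. Origin: centre of the step's underside, z up; long side along y
- lid_knob (a point): middle of the lid's round black knob, 35 mm above the lid's origin: 30 mm diameter, 20 mm high, its lower edge 12 mm above the plate on a 16 mm stem
- mat: cork mat, fixed, 180 mm (x) by 260 mm (y), 6 mm thick. Origin: centre of its underside; z up
- board: plywood painting board with dabs of paint, fixed, 230 mm (x) by 250 mm (y), 8 mm thick, on which the tools lie. Origin: centre of its underside; z up
- brush: flat paint brush with pale wooden handle, steel ferrule and blue bristles, 150 mm long, lying flat on the painting board and loose. Origin: centre of its underside; x runs along it from the handle's butt (x = -75 mm) to the head (x = +75 mm), z up. Handle 24 mm wide and 16 mm high from x = -75 to 20 mm; ferrule and bristles 40 mm wide to x = 75 mm, rigid. About 0.09 kg
- brush_grip (a point): point on its handle's middle line at which it balances, to be gripped across the 24 mm width: 5 mm from the origin towards the butt, 12 mm above the underside
- brush_head (a point): middle of the head's far end
- brush_butt (a point): middle of the handle's butt end
- roller: ink roller with a red handle and a black rubber roll that does not turn, 150 mm long, lying flat on the painting board and loose. Origin: centre of its underside; x runs along it from the handle's butt (x = -75 mm) to the head (x = +75 mm), z up. Handle 24 mm wide and 24 mm high from x = -75 to 20 mm; roll across the far end, 30 mm diameter, 48 mm wide (59 mm over its wires). About 0.16 kg
- roller_grip (a point): point on its handle's middle line at which it balances, to be gripped across the 24 mm width: 5 mm from the origin towards the butt, 12 mm above the underside
- roller_head (a point): middle of the head's far end
- roller_butt (a point): middle of the handle's butt end
- jar: closed jar of blue paint with a brass cap, 64 mm diameter, 85 mm high; loose bystander; origin under its centre
- bowl: steel bowl, 140 mm diameter, 50 mm high; loose bystander; origin under its centre
Not all that is in view belongs to the job. Leave any purple look-alike of the roller alone. There is more than one size of the brush; the job needs the smaller.

How it is judged (in metres and radians):
On the way, in this order (a step that is already met when the one before it is completed fails the run):
1. the carry handle is swung out to its end stop (joint above 1.3), the lid still on the box (value of joint bail above 1.3 rad and horizontal distance between lid and box below 0.015 m and z of lid in the frame of box below 0.06 m), for 0.2 s.
2. the lid lies flat on the cork mat, knob up and let go, its centre within 50 mm of the mat's centre along each side (x of lid in the frame of mat between -0.05 and 0.05 m and y of lid in the frame of mat between -0.05 and 0.05 m and z of lid in the frame of mat below 0.01 m and angle between lid's own z axis and vertical below 0.06 rad and z of lid_knob in the frame of mat above 0.03 m and linear speed of lid below 0.02 m/s and contact force between the fingers and lid below 0.1 N), for 0.2 s.
3. the brush and the ink roller both lie in the box, let go, wholly below its rim (x of brush_head in the frame of box between -0.073 and 0.073 m and y of brush_head in the frame of box between -0.113 and 0.113 m and z of each of brush_head, brush_butt, roller_head, roller_butt in the frame of box below 0.05 m and x of brush_butt in the frame of box between -0.073 and 0.073 m and y of brush_butt in the frame of box between -0.113 and 0.113 m and linear speed of each of brush, roller below 0.02 m/s and contact force between the fingers and brush below 0.1 N and x of roller_head in the frame of box between -0.073 and 0.073 m and y of roller_head in the frame of box between -0.113 and 0.113 m and x of roller_butt in the frame of box between -0.073 and 0.073 m and y of roller_butt in the frame of box between -0.113 and 0.113 m and contact force between the fingers and roller below 0.1 N), for 0.2 s.
At the end, for the whole second after the job is handed in: Handle at its end stop (joint above 1.3); lid flat, knob up, at rest on the mat, centre within 50 mm of the mat's centre along each side; brush and roller at rest in the box, both ends of each between the walls and at most 50 mm above its underside; nothing held (all of step 2 and all of step 3 and value of joint bail above 1.3 rad); the robot touches nothing.
It fails at once if the lid is dropped (moves faster than 0.7 m/s while no finger touches it) (linear speed of lid above 0.7 m/s and contact force between the fingers and lid below 0.05 N).
It fails at once if a tool is dropped from well above the box or thrown (moves faster than 1.2 m/s while no finger touches it) ((linear speed of brush above 1.2 m/s and contact force between the fingers and brush below 0.05 N) or (linear speed of roller above 1.2 m/s and contact force between the fingers and roller below 0.05 N)).
It fails at once if the jar or the bowl is moved more than 30 mm (distance of any of jar, bowl from where it was at the start of the episode above 0.03 m).
It also fails if it takes over 72 s, if anything falls off the work surface, if the arm or the gripper's body presses on something with over 40 N, if the wrist force passes 120 N, or if a joint passes its speed limit or range.

### The arm

A 6-joint arm with a two-finger parallel gripper is mounted at the origin on the work surface. World frame = base frame: x ahead of the robot, y to its left, z up, the work surface at z = 0. Lengths are in mm, angles in rad, forces in N, time in s.
With the tool pointing down it reaches from about 300 to 1000 mm from the base axis. Payload 5.1 kg.
Tool frame: the origin (TCP) lies on the centre line of the jaws, within the pads' length; the fingertips stand 8 mm ahead of it and the grasp point (between the pads) lies 11 mm behind it; z points along the fingers, y is the line along which they close (so a half turn about z gives the same grasp; the last joint's range is limited). The gripper opens to 95 mm and grips with 3 to 60 N. Pads are 20 mm wide; open, the fingers measure 119 mm over their backs; the gripper's body (75 mm by 180 mm) begins 59 mm behind the grasp point.
Start: joints at [-0.083, 0.124, 1.65, -0, 1.367, -0.083], TCP at [649.988, -0.028, 222.656] pointing down, gripper open.
Joint ranges: [-2.61, 2.61], [-1.02, 2.33], [0.03, 2.71], [-1.35, 4.49], [0.32, 2.68], [-2.91, 2.91]. Speed limits (rad/s): [2.57, 2.57, 3.14, 3.14, 3.14, 3.14].

### API

Orientations are given as a unit quaternion [w, x, y, z].
In Python, from bench import bot gives the robot as it stands.
- The arm moves only by the tool drive_tool, never from a script. Its argument "targets" is a list of rows, each an object with "offset": the shift along the world's x, y, z each as a share of 200 mm, from -1 to 1, a list of three; "delta_rot": the turn, a rotation vector about the world's x, y, z each as a share of 360 degrees, from -1 to 1, a list of three; "claw": the opening, from 0 (shut) to 1 (fully open). In form: [{"offset": [dx, dy, dz], "delta_rot": [wx, wy, wz], "claw": claw}, ...]. A call has 1 to 20 rows; each row is the pose to reach, as a shift and turn from the pose commanded when the call began, turning the shorter way round; what a row does not reach only later rows make up. A row lasts 1/10 s, in which the tool goes at most 50 mm and 8.59 degrees, less where a joint would pass 70% of its speed; a pose out of reach is approached as far as the arm can. A call with a number of a shift or a turn outside -1 to 1 is refused whole. A call with a gripper value outside its range is refused whole. The fingers move at their own pace and stop on an object; "squeeze" is the grip in N (left out, the last holds). Time passes only in rows, so rows that repeat a pose let the fingers close. It gives the time, the measured TCP pose, the force, the opening and the grip force at its end, in the units of the state.
- bot.sense(): the state, without advancing time (a new reading comes with each control period).
- bot.get_image(name): name is "scene" or "side" or "wrist"; returns a dict with "color" (420x560x3 uint8, blue, green, red), "K" (3x3 intrinsics, pixels), "rvec" (rotation vector, rad) and "tvec" (3), from world to camera coordinates, as OpenCV has them. Camera axes: x right, y down, z forward; pixel columns grow to the right and rows downward; lengths in mm; the calibration is good to about 2 mm. A picture is of the moment at which its call begins. There is no depth.
- bot.close_job(): hands the job in; it is judged then, once.
Trained networks look in a picture, given as the dict that the camera call returned (one of the last four; its "shot" number tells which), for a name from the list of things; names that differ only in an ending like _2 or _b are one class to them, and where a whole thing is asked for, a point or a joint stands for the part that bears it (a point fixed in the world has none). Each returns a list of dicts, best first, with "score" (0 to 1); they miss things now and then, are a little off and sometimes report something else, mostly with a low value. They report only what shows in the picture. A call takes as long as a camera call. They do not tell look-alikes from the thing itself.
- bot.boxes_of(picture, name): "location" ([column, row] in pixels, amid what is visible of it).
- bot.silhouettes(picture, name): "mask" (420x560 bool, what is visible of it) and "location" ([column, row] in pixels, amid what is visible of it).
The state is a dict: "time_s": time; "joints": joint angles; "joint_vel": joint speeds; "effort": joint torques, N m; "position": TCP position; "orientation": TCP orientation; "ft_force": force on the tool from outside, world axes, zero at the start; "moment": the same for the moment, N m; "width": finger opening in mm; "grasp_force": force on a finger pad.
Only numpy, scipy, OpenCV 4.12 (cv2) and the standard library are available. Lean on these libraries where they do the work, as an engineer would, in place of code of your own. Each camera call takes 0.05 s, during which the arm holds its last target. There are 200 camera calls.

## Working session

There is one attempt and no reset: what is moved stays moved. The work goes in short steps, Python scripts to look and compute and a tool call to move; the robot and the scene stay as the last step left them, time stands still between calls to the robot, and variables do not carry over. Pictures are saved under pics/ and viewed, at most 13 in all, crops included, and the job is handed in when it is done.

Besides the shell and the picture viewer there is one more tool, called after "Call:" by a JSON object that holds its "op" and its "data", one argument or row to a line. drive_tool: Moves the arm, as the interface text tells. Its arguments: {"type":"object","properties":{"targets":{"type":"array","items":{"type":"object","properties":{"offset":{"type":"array","items":{"type":"number"}},"delta_rot":{"type":"array","items":{"type":"number"}},"claw":{"type":"number"}}}},"squeeze":{"type":"number"}},"required":["targets"]}

```bash
mkdir -p pics
cat > h.py <<'E'
import numpy as np, cv2
from bench import bot
def ray(im,px):
    K=np.array(im["K"],float);R=cv2.Rodrigues(np.array(im["rvec"],float))[0];t=np.array(im["tvec"],float).ravel()
    d=R.T@np.linalg.inv(K)@np.array([px[0],px[1],1.]);return -R.T@t,d
def atz(im,px,z):
    c,d=ray(im,px);return c+d*(z-c[2])/d[2]
def proj(im,P):
    return cv2.projectPoints(np.array(P,float).reshape(-1,3),np.array(im["rvec"],float),np.array(im["tvec"],float),np.array(im["K"],float),None)[0].reshape(-1,2)
E
python3 - <<'E'
from h import *
ims={n:bot.get_image(n) for n in("scene","side")}
for n,im in ims.items():
    cv2.imwrite(f"pics/{n}0.png",im["color"])
    c,_=ray(im,(0,0));print(n,c.round())
    for k in ["box","bail_grip","lid","lid_knob","mat","board","brush","brush_grip","brush_head","brush_butt","roller","roller_grip","roller_head","roller_butt","jar","bowl"]:
        print(k,[(np.round(r["location"]).tolist(),round(r["score"],2)) for r in bot.boxes_of(im,k)[:4]])
E
```

```text
scene [ 897. -746. 1432.]
box [([317.0, 237.0], 0.72)]
bail_grip [([305.0, 209.0], 0.57)]
lid []
lid_knob [([311.0, 213.0], 0.61), ([220.0, 280.0], 0.45)]
mat [([328.0, 153.0], 0.89), ([313.0, 210.0], 0.56), ([248.0, 299.0], 0.27)]
board [([229.0, 302.0], 0.66), ([249.0, 303.0], 0.29)]
brush [([246.0, 304.0], 0.93), ([141.0, 350.0], 0.61)]
brush_grip [([138.0, 351.0], 0.83), ([248.0, 300.0], 0.76), ([330.0, 149.0], 0.64)]
brush_head [([136.0, 351.0], 0.75), ([248.0, 300.0], 0.65), ([344.0, 300.0], 0.3)]
brush_butt [([143.0, 350.0], 0.91), ([249.0, 300.0], 0.87)]
roller [([155.0, 266.0], 0.91), ([223.0, 279.0], 0.68), ([302.0, 355.0], 0.63)]
roller_grip [([218.0, 279.0], 0.74), ([302.0, 355.0], 0.65), ([153.0, 264.0], 0.61)]
roller_head [([300.0, 355.0], 0.79), ([152.0, 263.0], 0.78), ([221.0, 276.0], 0.77)]
roller_butt [([303.0, 353.0], 0.93), ([222.0, 280.0], 0.59), ([150.0, 266.0], 0.57)]
jar [([389.0, 212.0], 0.96)]
bowl [([344.0, 300.0], 0.57)]
side [-137.  899. 1135.]
box [([256.0, 252.0], 0.98), ([250.0, 210.0], 0.29)]
bail_grip [([248.0, 210.0], 0.87)]
lid [([251.0, 230.0], 0.84)]
lid_knob [([254.0, 234.0], 0.88)]
mat [([200.0, 307.0], 0.97), ([261.0, 250.0], 0.42)]
board [([311.0, 198.0], 0.98), ([236.0, 184.0], 0.62)]
brush [([308.0, 190.0], 0.6), ([327.0, 199.0], 0.57)]
brush_grip [([308.0, 188.0], 0.67)]
brush_head [([305.0, 190.0], 0.57)]
brush_butt [([306.0, 190.0], 0.67), ([251.0, 212.0], 0.27)]
roller [([304.0, 190.0], 0.64), ([324.0, 198.0], 0.6), ([268.0, 168.0], 0.46)]
roller_grip [([324.0, 196.0], 0.8), ([268.0, 171.0], 0.74), ([259.0, 253.0], 0.58)]
roller_head [([327.0, 199.0], 0.6), ([268.0, 171.0], 0.49)]
roller_butt [([324.0, 201.0], 0.63), ([267.0, 167.0], 0.63), ([315.0, 197.0], 0.45)]
jar [([188.0, 234.0], 0.56), ([325.0, 199.0], 0.49)]
bowl [([238.0, 184.0], 0.71)]
```

Run:
```python
import cv2
a=cv2.imread("pics/scene0.png")[110:390,100:460];cv2.imwrite("pics/sceneC.png",cv2.resize(a,None,fx=2.1,fy=2.1,interpolation=2))
a=cv2.imread("pics/side0.png")[130:350,130:400];cv2.imwrite("pics/sideC.png",cv2.resize(a,None,fx=2.7,fy=2.7,interpolation=2))
```

```text
(no output)
```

View pics/sceneC.png

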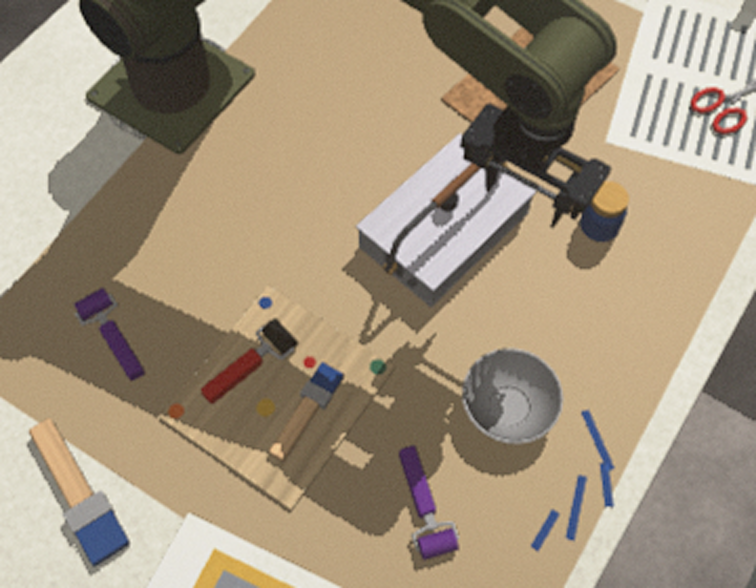

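View pics/sideC.png

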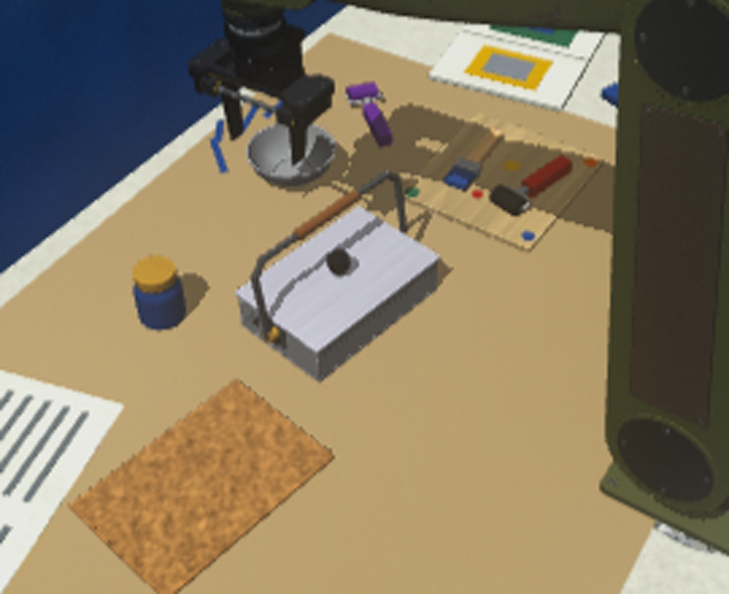

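The scene crop shows the box with the handle nearly upright. The red roller (head 280,335) and the small brush (head 325,370) lie on the board; the purple rollers and the large brush lie off it. The side crop shows the knob at (339,262), the jar at (160,290) and the mat corners at (68,505), (334,456) and (238,380).

```bash
cat >> h.py <<'E'
def S(p): return (p[0]/2.1+100,p[1]/2.1+110)
def D(p): return (p[0]/2.7+130,p[1]/2.7+130)
E
python3 - <<'E'
from h import *
sc=bot.get_image("scene");sd=bot.get_image("side")
def show(n,im,f,pts,z):
    P=np.array([atz(im,f(p),z) for p in pts]);print(n,P[:,:2].round().tolist(),"mean",P[:,:2].mean(0).round())
    return P
show("lid side",sd,D,[(237,290),(320,347),(440,258),(360,208)],65)
show("mat",sd,D,[(68,505),(165,594),(334,456),(238,380)],6)
show("brush sc",sc,S,[(328,366),(277,456)],18)
show("roller sc",sc,S,[(282,330),(205,395)],30)
show("brush sd",sd,D,[(455,182),(500,131)],18)
show("roller sd",sd,D,[(503,202),(570,158)],30)
show("knob",sd,D,[(339,262)],87)
show("jar",sd,D,[(157,270)],85);show("jar sc",sc,S,[(606,197)],85)
show("bowl",sc,S,[(513,385)],50);show("bowl sd",sd,D,[(291,145)],50)
show("board",sc,S,[(162,420),(292,508),(385,375),(270,290)],8)
# grip triangulate
for pa,pb in [((300,232),(436,203)),((355,195),(475,170))]: pass
c,d=ray(sd,D((327,213)))
for z in range(130,175,10): print(z,(c+d*(z-c[2])/d[2]).round())
for k in ("position","orientation"): print(bot.sense()[k])
m=bot.silhouettes(sd,"mat");l=bot.silhouettes(sd,"lid_knob");x=bot.silhouettes(sd,"bail_grip")
for n,s in(("mat",m),("lid",l),("bail",x)):
  for q in s[:2]:
    r=cv2.minAreaRect(np.argwhere(q["mask"])[:,::-1].astype(np.float32));print(n,q["score"],q["mask"].sum(),r)
E
```

```text
lid side [[621.0, 118.0], [470.0, 140.0], [428.0, -79.0], [577.0, -106.0]] mean [524.  18.]
mat [[606.0, 456.0], [435.0, 481.0], [387.0, 232.0], [559.0, 201.0]] mean [497. 343.]
brush sc [[516.0, -273.0], [535.0, -420.0]] mean [ 525. -347.]
roller sc [[433.0, -269.0], [403.0, -408.0]] mean [ 418. -339.]
brush sd [[521.0, -278.0], [525.0, -427.0]] mean [ 523. -353.]
roller sd [[430.0, -264.0], [394.0, -411.0]] mean [ 412. -338.]
knob [[524.0, 20.0]] mean [524.  20.]
jar [[719.0, 160.0]] mean [719. 160.]
jar sc [[722.0, 159.0]] mean [722. 159.]
bowl [[753.0, -165.0]] mean [ 753. -165.]
bowl sd [[760.0, -185.0]] mean [ 760. -185.]
board [[369.0, -465.0], [591.0, -464.0], [589.0, -236.0], [372.0, -218.0]] mean [ 480. -346.]
130 [565. -13. 130.]
140 [558.  -4. 140.]
150 [551.   6. 150.]
160 [544.  15. 160.]
170 [537.  24. 170.]
[ 6.50000979e+02 -4.24130743e-02  2.22658702e+02]
[ 1.26505424e-05  7.07097925e-01  7.07115637e-01 -1.60648963e-05]
mat 0.57 3878 ((204.2470703125, 307.7882385253906), (50.5447998046875, 86.55525207519531), 49.39870071411133)
lid 0.73 295 ((326.2875061035156, 196.3114776611328), (14.187358856201172, 31.540027618408203), 47.290611267089844)
lid 0.61 2045 ((255.18186950683594, 231.24057006835938), (36.43941116333008, 68.67652130126953), 52.907161712646484)
```

Call:
{"op": "drive_tool", "data": {
  "targets": [
    {"offset":[-0.515,0.06,0.1],"delta_rot":[0,0,-0.029],"claw":0.7},
    {"offset":[-0.515,0.06,0.1],"delta_rot":[0,0,-0.029],"claw":0.7},
    {"offset":[-0.515,0.06,0.1],"delta_rot":[0,0,-0.029],"claw":0.7},
    {"offset":[-0.515,0.06,0.1],"delta_rot":[0,0,-0.029],"claw":0.7},
    {"offset":[-0.515,0.06,0.1],"delta_rot":[0,0,-0.029],"claw":0.7}
  ]
}}

```text
time_s: 2.45
position: [547.9, 11.8, 243.2]
orientation: [0.001, 0.768, 0.64, 0.001]
ft_force: [0.2, -0.1, -0.3]
width: 67.0
grasp_force: 0.0
```

Run:
```python
from h import *
w=bot.get_image("wrist");sd=bot.get_image("side")
c,d=ray(w,(280,210));print(c.round(),d.round(2))
def bx(x,y,z,c0=(524,19),yaw=-10.5):
    a=np.radians(yaw);return [c0[0]+x*np.cos(a)-y*np.sin(a),c0[1]+x*np.sin(a)+y*np.cos(a),z]
col=np.vstack([w["color"]])
s=sd["color"].copy()
for img,im in((col,w),(s,sd)):
    for a in(0.1,0.2,0.3):
        for y in(-55,55):
            p=proj(im,bx(115*np.sin(a),y,45+115*np.cos(a)))[0]
            cv2.circle(img,tuple(int(v) for v in p),2,(0,255-int(a*800),int(a*800)),-1) if abs(p).max()<2000 else 0
    for x,y in((-78,-118),(-78,118),(78,118),(78,-118)):
        p=proj(im,bx(x,y,65))[0]
        if abs(p).max()<2000: cv2.circle(img,tuple(int(v) for v in p),2,(255,0,255),-1)
s=cv2.resize(s[160:300,190:330],None,fx=4,fy=4,interpolation=2)
cv2.imwrite("pics/w1.png",col);cv2.imwrite("pics/s1.png",s)
```

```text
[560.  81. 405.] [-0.03 -0.25 -0.97]
```

View pics/w1.png

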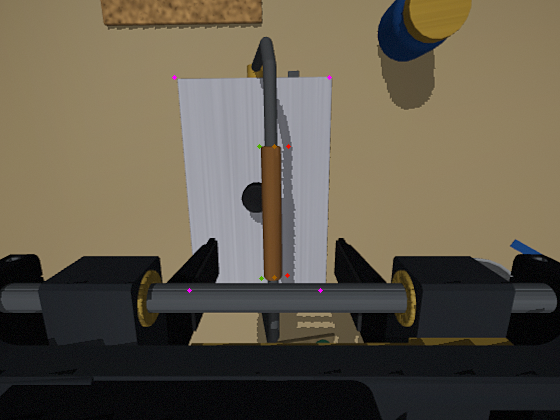

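View pics/s1.png

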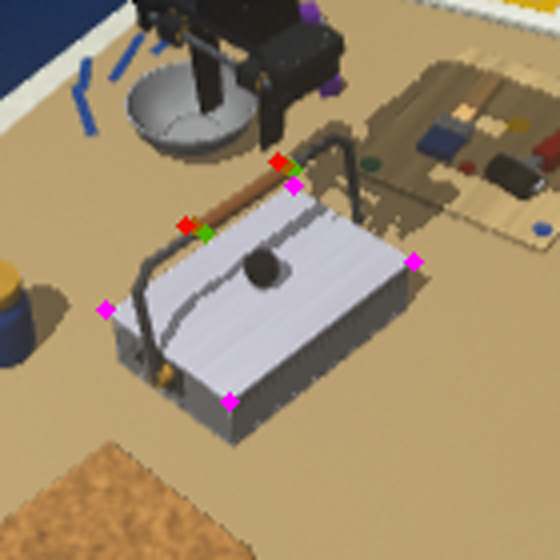

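The wrist view confirms the box estimate. The wooden grip runs from (271,147) to (272,277), so the handle is at about 0.175 rad, and the knob is at (255,197).

Call:
{"op": "drive_tool", "data": {
  "targets": [
    {"offset":[-0.016,0.017,-0.24],"delta_rot":[0,0,0],"claw":0.7},
    {"offset":[-0.016,0.017,-0.478],"delta_rot":[0,0,0],"claw":0.7},
    {"offset":[-0.016,0.017,-0.478],"delta_rot":[0,0,0],"claw":0.7},
    {"offset":[-0.016,0.017,-0.478],"delta_rot":[0,0,0],"claw":0},
    {"offset":[-0.016,0.017,-0.478],"delta_rot":[0,0,0],"claw":0},
    {"offset":[-0.016,0.017,-0.478],"delta_rot":[0,0,0],"claw":0},
    {"offset":[-0.016,0.017,-0.478],"delta_rot":[0,0,0],"claw":0},
    {"offset":[-0.016,0.017,-0.478],"delta_rot":[0,0,0],"claw":0}
  ],
  "squeeze": 15
}}

```text
time_s: 3.35
position: [544.6, 15.3, 148.6]
orientation: [0.001, 0.769, 0.64, 0.001]
ft_force: [-0.9, -1.2, -0.4]
width: 32.1
grasp_force: 0.0
```

Call:
{"op": "drive_tool", "data": {
  "targets": [
    {"offset":[0,0,0],"delta_rot":[0,0,0],"claw":0},
    {"offset":[0,0,0],"delta_rot":[0,0,0],"claw":0},
    {"offset":[0,0,0],"delta_rot":[0,0,0],"claw":0},
    {"offset":[0,0,0],"delta_rot":[0,0,0],"claw":0}
  ],
  "squeeze": 15
}}

```text
time_s: 3.75
position: [544.1, 15.3, 147.4]
orientation: [0.0, 0.768, 0.64, 0.0]
ft_force: [1.3, -0.6, 0.9]
width: 15.5
grasp_force: 15.0
```

Gripped at 15.5 mm opening, as expected for the 16 mm grip. I'll follow the arc now.

Call:
{"op": "drive_tool", "data": {
  "targets": [
    {"offset":[0.069,-0.013,-0.017],"delta_rot":[0,0,0],"claw":0},
    {"offset":[0.122,-0.023,-0.037],"delta_rot":[0,0,0],"claw":0},
    {"offset":[0.173,-0.032,-0.062],"delta_rot":[0,0,0],"claw":0},
    {"offset":[0.221,-0.041,-0.092],"delta_rot":[0,0,0],"claw":0},
    {"offset":[0.266,-0.049,-0.127],"delta_rot":[0,0,0],"claw":0},
    {"offset":[0.307,-0.057,-0.166],"delta_rot":[0,0,0],"claw":0},
    {"offset":[0.345,-0.064,-0.209],"delta_rot":[0,0,0],"claw":0},
    {"offset":[0.377,-0.07,-0.256],"delta_rot":[0,0,0],"claw":0},
    {"offset":[0.405,-0.075,-0.306],"delta_rot":[0,0,0],"claw":0},
    {"offset":[0.429,-0.079,-0.358],"delta_rot":[0,0,0],"claw":0},
    {"offset":[0.446,-0.083,-0.413],"delta_rot":[0,0,0],"claw":0},
    {"offset":[0.459,-0.085,-0.469],"delta_rot":[0,0,0],"claw":0},
    {"offset":[0.462,-0.086,-0.485],"delta_rot":[0,0,0],"claw":0},
    {"offset":[0.462,-0.086,-0.485],"delta_rot":[0,0,0],"claw":0}
  ],
  "squeeze": 15
}}

```text
time_s: 5.15
position: [638.8, -1.6, 49.8]
orientation: [0.002, 0.769, 0.64, 0.003]
ft_force: [8.2, 4.9, -0.3]
width: 15.6
grasp_force: 15.0
```

Call:
{"op": "drive_tool", "data": {
  "targets": [
    {"offset":[0,0,0],"delta_rot":[0,0,0],"claw":0.33},
    {"offset":[0,0,0],"delta_rot":[0,0,0],"claw":0.33},
    {"offset":[0,0,0],"delta_rot":[0,0,0],"claw":0.33},
    {"offset":[0,0,0.25],"delta_rot":[0,0,0],"claw":0.33},
    {"offset":[0,0,0.5],"delta_rot":[0,0,0],"claw":0.5},
    {"offset":[-0.25,0,0.8],"delta_rot":[0,0,0],"claw":0.7},
    {"offset":[-0.5,0,0.8],"delta_rot":[0,0,0],"claw":0.7},
    {"offset":[-0.5,0,0.8],"delta_rot":[0,0,0],"claw":0.7},
    {"offset":[-0.5,0,0.8],"delta_rot":[0,0,0],"claw":0.7}
  ]
}}

```text
time_s: 6.05
position: [534.7, -2.2, 211.3]
orientation: [0.001, 0.769, 0.64, 0.0]
ft_force: [-0.1, 0.6, 0.5]
width: 64.2
grasp_force: 0.0
```

Run:
```python
from h import *
w=bot.get_image("wrist");sd=bot.get_image("side");sc=bot.get_image("scene")
for n,im in(("w",w),("sd",sd),("sc",sc)):
    for q in bot.silhouettes(im,"lid_knob")[:2]+bot.boxes_of(im,"lid_knob")[:3]: print(n,np.round(q["location"]),q["score"],q["mask"].sum() if "mask" in q else "",atz(im,q["location"],87).round(1))
col=w["color"].copy();s=sd["color"].copy()
def bx(x,y,z,c0=(524,19),yaw=-10.5):
    a=np.radians(yaw);return [c0[0]+x*np.cos(a)-y*np.sin(a),c0[1]+x*np.sin(a)+y*np.cos(a),z]
for img,im in((col,w),(s,sd)):
    L=[bx(115*np.sin(1.4),y,45+115*np.cos(1.4)) for y in(-55,55)]+[bx(x,y,65) for x in(-78,78) for y in(-118,118)]+[bx(0,0,97)]
    for p in proj(im,L):
        if abs(p).max()<2000: cv2.circle(img,tuple(int(v) for v in p),2,(255,0,255),-1)
s=cv2.resize(s[160:300,180:330],None,fx=3,fy=3,interpolation=2)
o=np.zeros((420,560+450,3),np.uint8);o[:,:560]=col;o[:,560:]=s;cv2.imwrite("pics/w2.png",cv2.resize(o,(800,333),interpolation=3))
print(bot.sense()["position"])
```

```text
w [269. 157.] 0.81 35312 [536.1  44.8  87. ]
w [270. 159.] 0.83  [537.1  42.7  87. ]
w [433.  14.] 0.29  [687.5 132.1  87. ]
sd [255. 234.] 0.59 2025 [508.5  48.7  87. ]
sd [254. 235.] 0.87  [506.5  54.5  87. ]
sd [257. 253.] 0.27  [447.9 119.7  87. ]
sc [309. 214.] 0.78  [536.1 -14.2  87. ]
sc [359. 148.] 0.74  [538.5 300.6  87. ]
sc [219. 284.] 0.72  [ 445.7 -354.    87. ]
[536.46515141  -1.86915768 209.31001665]
```

View pics/w2.png

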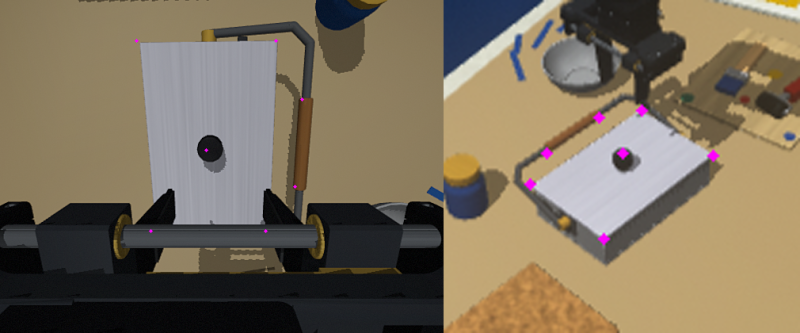

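The handle lies out beside the far wall close to the 1.4 rad prediction. The knob in the wrist view is at (210,149) and sits about 4 mm beyond my estimate, so I'll refine it with colour blobs.

```bash
cat >> h.py <<'E'
def tri(obs):
    A=np.zeros((3,3));b=np.zeros(3)
    for im,p in obs:
        c,d=ray(im,p);d/=np.linalg.norm(d);M=np.eye(3)-np.outer(d,d);A+=M;b+=M@c
    return np.linalg.solve(A,b)
def blob(im,roi,f):
    x0,y0,x1,y1=roi;c=im["color"][y0:y1,x0:x1].astype(int);m=f(c[...,0],c[...,1],c[...,2]).astype(np.uint8)
    n,l,s,ct=cv2.connectedComponentsWithStats(m);i=1+s[1:,4].argmax();return ct[i]+[x0,y0],s[i],(l==i),(x0,y0)
E
python3 - <<'E'
from h import *
w=bot.get_image("wrist");sd=bot.get_image("side")
dark=lambda b,g,r:(b+g+r<150)
kw=blob(w,(225,160,300,205),dark);ks=blob(sd,(235,205,262,230),dark)
print(kw[:2],ks[:2]);print("knob",tri([(w,kw[0]),(sd,ks[0])]).round(1),atz(w,kw[0],87).round(1),atz(sd,ks[0],87).round(1))
wood=lambda b,g,r:(r>b+35)&(r<175)&(g<r*.75)
gw=blob(w,(360,100,410,250),wood);gs=blob(sd,(190,180,245,235),wood)
print(gw[:2],gs[:2]);P=tri([(w,gw[0]),(sd,gs[0])]);print("grip",P.round(1))
for nm,o in(("w",gw),("s",gs)):
    pts=np.argwhere(o[2])[:,::-1]+o[3];im=w if nm=="w" else sd
    r=cv2.fitLine(pts.astype(np.float32),2,0,.01,.01).ravel();a=atz(im,r[2:]-r[:2]*15,P[2]);b=atz(im,r[2:]+r[:2]*15,P[2]);v=b-a;print("dir deg",np.degrees(np.arctan2(-v[0],v[1]))%180)
# plate side edges in wrist
g=cv2.cvtColor(w["color"],6).astype(int)
for row in(60,100,140,180,220):
    e=np.where(g[row,140:370]>130)[0]+140;print(row,e.min(),e.max(),atz(w,(e.min(),row),65).round(1)[:2],atz(w,(e.max(),row),65).round(1)[:2])
E
```

```text
(array([263.50408401, 188.10968495]), array([ 22,  12,  33,  33, 857], dtype=int32)) (array([255.05263158, 228.10526316]), array([17, 22,  7,  3, 19], dtype=int32))
knob [527.6  17.7  78.7] [527.6  18.5  87. ] [522.8  25.4  87. ]
(array([381.44212722, 181.87278415]), array([  10,   25,   25,  117, 1918], dtype=int32)) (array([233.69662921, 214.50561798]), array([33, 27, 22, 16, 89], dtype=int32))
grip [635.7   3.3  80.5]
dir deg 170.19041524313988
dir deg 169.7917166345912
60 140 359 [439.9 147.9] [631.5 112.8]
100 140 367 [430.1 115.5] [634.9  78. ]
140 140 367 [419.8  81. ] [631.   42.3]
180 141 363 [409.8  44.1] [623.    5.1]
220 141 360 [398.1   4.9] [615.5 -34.9]
```

Run:
```python
from h import *
w=bot.get_image("wrist");sd=bot.get_image("side")
wood=lambda b,g,r:(r>b+35)&(r<175)&(g<r*.75)
gw=blob(w,(360,100,410,250),wood);gs=blob(sd,(190,180,270,240),wood)
print(gs[0],gs[1]);print("grip",tri([(w,gw[0]),(sd,gs[0])]).round(1),atz(w,gw[0],64.5).round(1))
dark=lambda b,g,r:(b+g+r<150)
ks=blob(sd,(244,215,266,240),dark);print(ks[:2],atz(sd,ks[0],87).round(1))
def bx(x,y,z,c0=(527.6,18.5),yaw=-10):
    a=np.radians(yaw);return [c0[0]+x*np.cos(a)-y*np.sin(a),c0[1]+x*np.sin(a)+y*np.cos(a),z]
for a in(1.2,1.3,1.4): P=bx(115*np.sin(a),0,45+115*np.cos(a));print(a,np.round(P,1),proj(w,P).round(1),proj(sd,P).round(1))
```

```text
[234.04494382 214.26966292] [33 27 23 16 89]
grip [634.7   3.3  82.2] [ 6.407e+02 -2.000e-01  6.450e+01]
(array([254.91666667, 228.375     ]), array([ 8, 12,  7,  4, 24], dtype=int32)) [522.4  26.8  87. ]
1.2 [ 6.332e+02 -1.000e-01  8.670e+01] [[380.9 187.2]] [[234.6 213. ]]
1.3 [636.7  -0.7  75.8] [[381.  185.2]] [[234.2 214.7]]
1.4 [639.2  -1.2  64.5] [[379.9 183.2]] [[233.9 216.7]]
```

Call:
{"op": "drive_tool", "data": {
  "targets": [
    {"offset":[0.25,0,-0.2],"delta_rot":[0,0,0],"claw":0},
    {"offset":[0.5,0,-0.4],"delta_rot":[0,0,0],"claw":0},
    {"offset":[0.517,0,-0.52],"delta_rot":[0,0,0],"claw":0},
    {"offset":[0.517,0,-0.52],"delta_rot":[0,0,0],"claw":0},
    {"offset":[0.517,0,-0.57],"delta_rot":[0,0,0],"claw":0},
    {"offset":[0.517,0,-0.6],"delta_rot":[0,0,0],"claw":0},
    {"offset":[0.517,0,-0.62],"delta_rot":[0,0,0],"claw":0},
    {"offset":[0.517,0,-0.64],"delta_rot":[0,0,0],"claw":0},
    {"offset":[0.517,0,-0.65],"delta_rot":[0,0,0],"claw":0},
    {"offset":[0.517,0,-0.66],"delta_rot":[0,0,0],"claw":0},
    {"offset":[0.517,0,-0.66],"delta_rot":[0,0,0],"claw":0}
  ]
}}

```text
time_s: 7.8
position: [640.4, -1.9, 80.6]
orientation: [0.001, 0.769, 0.64, 0.001]
ft_force: [-3.9, 0.7, 8.0]
width: 0.7
grasp_force: 3.7
```

It stopped at z = 80.6 with 8 N on the tool, which is exactly the end stop. Next, the lid knob.

Call:
{"op": "drive_tool", "data": {
  "targets": [
    {"offset":[0,0,0.2],"delta_rot":[0,0,0],"claw":0.7},
    {"offset":[-0.2,0.04,0.4],"delta_rot":[0,0,0],"claw":0.7},
    {"offset":[-0.4,0.08,0.4],"delta_rot":[0,0,0],"claw":0.7},
    {"offset":[-0.56,0.101,0.4],"delta_rot":[0,0,0],"claw":0.7},
    {"offset":[-0.56,0.101,0.4],"delta_rot":[0,0,0],"claw":0.7},
    {"offset":[-0.56,0.101,0.4],"delta_rot":[0,0,0],"claw":0.7},
    {"offset":[-0.56,0.101,0.2],"delta_rot":[0,0,0],"claw":0.7},
    {"offset":[-0.56,0.101,0.08],"delta_rot":[0,0,0],"claw":0.7},
    {"offset":[-0.56,0.101,0],"delta_rot":[0,0,0],"claw":0.7},
    {"offset":[-0.56,0.101,0],"delta_rot":[0,0,0],"claw":0.7},
    {"offset":[-0.56,0.101,0],"delta_rot":[0,0,0],"claw":0},
    {"offset":[-0.56,0.101,0],"delta_rot":[0,0,0],"claw":0},
    {"offset":[-0.56,0.101,0],"delta_rot":[0,0,0],"claw":0},
    {"offset":[-0.56,0.101,0],"delta_rot":[0,0,0],"claw":0},
    {"offset":[-0.56,0.101,0],"delta_rot":[0,0,0],"claw":0},
    {"offset":[-0.56,0.101,0],"delta_rot":[0,0,0],"claw":0}
  ],
  "squeeze": 25
}}

```text
time_s: 9.4
position: [528.0, 18.4, 78.6]
orientation: [0.0, 0.769, 0.64, 0.0]
ft_force: [-0.0, -0.9, 1.4]
width: 29.2
grasp_force: 25.0
```

Call:
{"op": "drive_tool", "data": {
  "targets": [
    {"offset":[0,0,0.06],"delta_rot":[0,0,0],"claw":0},
    {"offset":[0,0,0.15],"delta_rot":[0,0,0],"claw":0},
    {"offset":[0,0,0.27],"delta_rot":[0,0,0],"claw":0},
    {"offset":[0,0,0.4],"delta_rot":[0,0,0],"claw":0},
    {"offset":[0,0.03,0.48],"delta_rot":[0,0,0],"claw":0},
    {"offset":[-0.02,0.12,0.5],"delta_rot":[0,0,0],"claw":0},
    {"offset":[-0.03,0.26,0.5],"delta_rot":[0,0,0],"claw":0},
    {"offset":[-0.05,0.41,0.5],"delta_rot":[0,0,0],"claw":0},
    {"offset":[-0.06,0.56,0.5],"delta_rot":[0,0,0],"claw":0},
    {"offset":[-0.07,0.71,0.5],"delta_rot":[0,0,0],"claw":0},
    {"offset":[-0.08,0.86,0.5],"delta_rot":[0,0,0],"claw":0},
    {"offset":[-0.09,1.0,0.5],"delta_rot":[0,0,0],"claw":0}
  ]
}}

```text
time_s: 10.6
position: [508.7, 220.0, 177.7]
orientation: [-0.0, 0.768, 0.64, -0.0]
ft_force: [0.3, 0.0, -2.7]
width: 29.5
grasp_force: 25.0
```

Call:
{"op": "drive_tool", "data": {
  "targets": [
    {"offset":[-0.02,0.12,0],"delta_rot":[0,0,0],"claw":0},
    {"offset":[-0.03,0.25,0],"delta_rot":[0,0,0],"claw":0},
    {"offset":[-0.04,0.38,0],"delta_rot":[0,0,0],"claw":0},
    {"offset":[-0.05,0.5,0],"delta_rot":[0,0,0],"claw":0},
    {"offset":[-0.06,0.58,0],"delta_rot":[0,0,0],"claw":0},
    {"offset":[-0.06,0.62,0],"delta_rot":[0,0,0],"claw":0},
    {"offset":[-0.06,0.62,0],"delta_rot":[0,0,0],"claw":0}
  ]
}}

```text
time_s: 11.3
position: [497.3, 342.9, 177.8]
orientation: [0.0, 0.768, 0.64, -0.0]
ft_force: [0.2, -0.9, -3.3]
width: 29.7
grasp_force: 25.0
```

Run:
```python
from h import *
sd=bot.get_image("side");w=bot.get_image("wrist");st=bot.sense();print(st["position"],st["orientation"],st["width"],st["ft_force"])
s=cv2.resize(sd["color"][150:350,110:330],None,fx=2,fy=2,interpolation=2)
o=np.zeros((420,1000,3),np.uint8);o[:,:560]=w["color"];o[:400,560:]=s;cv2.imwrite("pics/w3.png",cv2.resize(o,(800,336),interpolation=3))
```

```text
[497.5727814  341.73265035 177.83198995] [ 2.00799145e-04  7.68592608e-01  6.39738359e-01 -4.40118024e-04] 29.610819903368412 [-0.84152593 -0.08510581 -3.32032467]
```

View pics/w3.png

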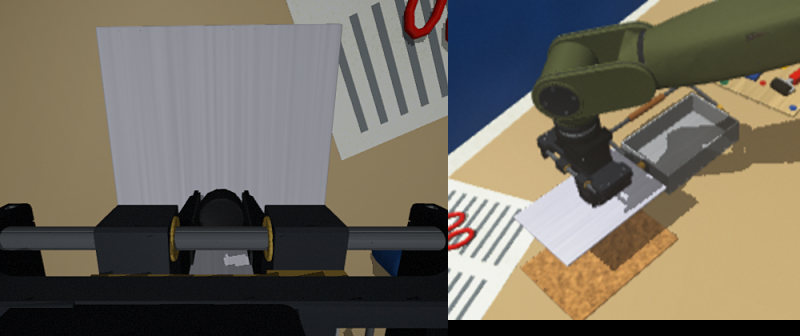

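The lid is held level above the mat, and the box is open with the handle out. Lowering it now.

Call:
{"op": "drive_tool", "data": {
  "targets": [
    {"offset":[0,0,-0.15],"delta_rot":[0,0,0],"claw":0},
    {"offset":[0,0,-0.32],"delta_rot":[0,0,0],"claw":0},
    {"offset":[0,0,-0.48],"delta_rot":[0,0,0],"claw":0},
    {"offset":[0,0,-0.6],"delta_rot":[0,0,0],"claw":0},
    {"offset":[0,0,-0.67],"delta_rot":[0,0,0],"claw":0},
    {"offset":[0,0,-0.7],"delta_rot":[0,0,0],"claw":0},
    {"offset":[0,0,-0.715],"delta_rot":[0,0,0],"claw":0},
    {"offset":[0,0,-0.725],"delta_rot":[0,0,0],"claw":0},
    {"offset":[0,0,-0.73],"delta_rot":[0,0,0],"claw":0},
    {"offset":[0,0,-0.73],"delta_rot":[0,0,0],"claw":0},
    {"offset":[0,0,-0.73],"delta_rot":[0,0,0],"claw":0}
  ]
}}

```text
time_s: 12.5
position: [498.0, 342.7, 32.8]
orientation: [0.0, 0.768, 0.64, 0.001]
ft_force: [0.1, 0.7, -2.9]
width: 29.2
grasp_force: 25.0
```

Call:
{"op": "drive_tool", "data": {
  "targets": [
    {"offset":[0,0,-0.005],"delta_rot":[0,0,0],"claw":0},
    {"offset":[0,0,-0.01],"delta_rot":[0,0,0],"claw":0},
    {"offset":[0,0,-0.01],"delta_rot":[0,0,0],"claw":0}
  ]
}}

```text
time_s: 12.8
position: [498.0, 342.7, 32.6]
orientation: [0.0, 0.768, 0.64, 0.0]
ft_force: [-5.9, -3.0, 9.4]
width: 29.4
grasp_force: 25.0
```

Call:
{"op": "drive_tool", "data": {
  "targets": [
    {"offset":[0,0,-0.005],"delta_rot":[0,0,0],"claw":0.7},
    {"offset":[0,0,-0.005],"delta_rot":[0,0,0],"claw":0.7},
    {"offset":[0,0,-0.005],"delta_rot":[0,0,0],"claw":0.7},
    {"offset":[0,0,-0.005],"delta_rot":[0,0,0],"claw":0.7},
    {"offset":[0,0,0.1],"delta_rot":[0,0,0],"claw":0.7},
    {"offset":[0,0,0.35],"delta_rot":[0,0,0],"claw":0.7},
    {"offset":[0,0,0.6],"delta_rot":[0,0,0],"claw":0.7},
    {"offset":[0,0,0.8],"delta_rot":[0,0,0],"claw":0.7},
    {"offset":[0,-0.15,1.0],"delta_rot":[0,0,0],"claw":0.7},
    {"offset":[0,-0.4,1.0],"delta_rot":[0,0,0],"claw":0.7},
    {"offset":[0,-0.65,1.0],"delta_rot":[0,0,0],"claw":0.7},
    {"offset":[0,-0.9,1.0],"delta_rot":[0,0,0],"claw":0.7},
    {"offset":[0,-1.0,1.0],"delta_rot":[0,0,0],"claw":0.7}
  ]
}}

```text
time_s: 14.1
position: [497.3, 139.2, 230.1]
orientation: [0.001, 0.769, 0.639, -0.0]
ft_force: [0.7, 0.2, -0.0]
width: 66.3
grasp_force: 0.0
```

Call:
{"op": "drive_tool", "data": {
  "targets": [
    {"offset":[0,-0.25,0.1],"delta_rot":[0,0,0],"claw":0.7},
    {"offset":[0,-0.5,0.1],"delta_rot":[0,0,0],"claw":0.7},
    {"offset":[0,-0.75,0.1],"delta_rot":[0,0,0],"claw":0.7},
    {"offset":[0,-1.0,0.1],"delta_rot":[0,0,0],"claw":0.7}
  ]
}}

```text
time_s: 14.5
position: [497.4, -55.9, 250.5]
orientation: [0.0, 0.768, 0.64, 0.0]
ft_force: [0.5, -0.3, -0.1]
width: 66.8
grasp_force: 0.0
```

Call:
{"op": "drive_tool", "data": {
  "targets": [
    {"offset":[0,-0.25,0],"delta_rot":[0,0,0],"claw":0.7},
    {"offset":[0,-0.5,0],"delta_rot":[0,0,0],"claw":0.7},
    {"offset":[-0.05,-0.75,0],"delta_rot":[0,0,0],"claw":0.7},
    {"offset":[-0.1,-1.0,0],"delta_rot":[0,0,0],"claw":0.7},
    {"offset":[-0.1,-1.0,0],"delta_rot":[0,0,0],"claw":0.7},
    {"offset":[-0.1,-1.0,0],"delta_rot":[0,0,0],"claw":0.7},
    {"offset":[-0.1,-1.0,0],"delta_rot":[0,0,0],"claw":0.7}
  ]
}}

```text
time_s: 15.2
position: [477.7, -253.2, 249.9]
orientation: [-0.0, 0.768, 0.64, 0.0]
ft_force: [1.2, 0.5, 0.2]
width: 66.4
grasp_force: 0.0
```

Run:
```python
from h import *
sd=bot.get_image("side");w=bot.get_image("wrist");st=bot.sense();print(st["time_s"],st["position"],st["width"])
s=cv2.resize(sd["color"][150:350,110:330],None,fx=2,fy=2,interpolation=2)
o=np.zeros((420,1000,3),np.uint8);o[:,:560]=w["color"];o[:400,560:]=s;cv2.imwrite("pics/w4.png",cv2.resize(o,(800,336),interpolation=3))
for n,z in(("brush",16),("roller",22)):
    for q in bot.silhouettes(w,n)[:2]:
        m=q["mask"];pts=np.argwhere(m)[:,::-1].astype(np.float32);r=cv2.minAreaRect(pts);print(n,q["score"],m.sum(),[atz(w,p,z).round(0)[:2].tolist() for p in cv2.boxPoints(r)],r)
red=lambda b,g,r:(r>1.7*g)&(r>1.7*b)&(r>60)
blue=lambda b,g,r:(b>1.4*r)&(b>60)
for nm,f,z in(("red",red,24),("blue",blue,18)):
    B=blob(w,(0,0,560,270),f);print(nm,B[:2],atz(w,B[0],z).round(1));pts=np.argwhere(B[2])[:,::-1]+B[3];r=cv2.minAreaRect(pts.astype(np.float32));print([atz(w,p,z).round(1)[:2].tolist() for p in cv2.boxPoints(r)])
```

```text
15.3 [ 477.97447771 -252.69827644  250.04988035] 66.70985224623328
brush 0.85 1987 [[503.0, -274.0], [542.0, -272.0], [551.0, -397.0], [509.0, -399.0]] ((323.10064697265625, 239.10301208496094), (88.47051239013672, 30.619712829589844), 77.6609115600586)
roller 0.87 2650 [[647.0, -331.0], [679.0, -284.0], [804.0, -384.0], [776.0, -437.0]] ((478.4154052734375, 232.0230712890625), (115.84843444824219, 45.76881408691406), 29.744882583618164)
roller 0.82 1997 [[406.0, -259.0], [462.0, -269.0], [442.0, -378.0], [382.0, -367.0]] ((244.5, 242.0), (80.0, 45.0), 90.0)
red (array([242.98148148, 256.32510288]), array([234, 241,  19,  29, 486], dtype=int32)) [ 417.8 -335.    24. ]
[[410.7, -312.0], [433.7, -316.1], [425.9, -354.9], [402.3, -350.6]]
blue (array([316.4095941 , 209.98523985]), array([300, 194,  34,  33, 813], dtype=int32)) [ 522.9 -291.6   18. ]
[[503.2, -274.0], [540.2, -272.3], [543.0, -309.4], [505.1, -311.3]]
```

View pics/w4.png

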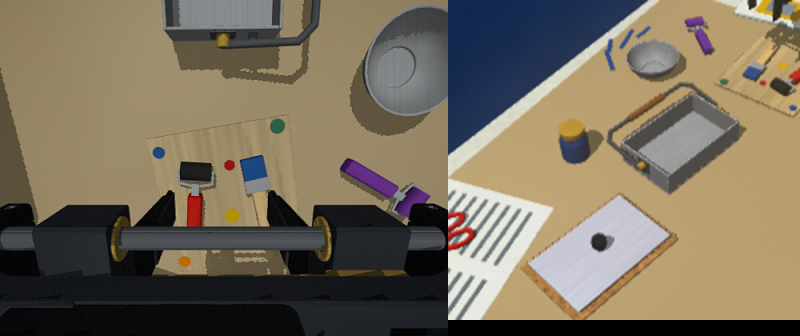

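The lid lies flat on the mat with the knob up. In the wrist view the brush head is at (256,165), the red roller's roll is at (197,173), and the board sits below. Brush first.

Call:
{"op": "drive_tool", "data": {
  "targets": [
    {"offset":[0.12,-0.2,-0.15],"delta_rot":[0,0,0.02],"claw":0.55},
    {"offset":[0.2425,-0.4,-0.3],"delta_rot":[0,0,0.039],"claw":0.55},
    {"offset":[0.2425,-0.5,-0.5],"delta_rot":[0,0,0.039],"claw":0.55},
    {"offset":[0.2425,-0.5,-0.7],"delta_rot":[0,0,0.039],"claw":0.55},
    {"offset":[0.2425,-0.5,-0.8],"delta_rot":[0,0,0.039],"claw":0.55},
    {"offset":[0.2425,-0.5,-0.8],"delta_rot":[0,0,0.039],"claw":0.55},
    {"offset":[0.2425,-0.5,-0.8],"delta_rot":[0,0,0.039],"claw":0.55}
  ]
}}

```text
time_s: 16.1
position: [526.7, -353.5, 90.6]
orientation: [0.0, 0.684, 0.729, 0.0]
ft_force: [0.0, 0.0, 0.8]
width: 52.1
grasp_force: 0.0
```

Run:
```python
from h import *
w=bot.get_image("wrist");st=bot.sense();print(st["position"],st["orientation"],st["width"])
f=lambda b,g,r:(b>1.4*r)&(b>60)
B=blob(w,(220,0,420,270),f);pts=np.argwhere(B[2])[:,::-1]+B[3];r=cv2.minAreaRect(pts.astype(np.float32));print(B[1],[atz(w,p,18).round(1)[:2].tolist() for p in cv2.boxPoints(r)])
o=w["color"].copy()
for q in proj(w,[[526.5,-353,24]]): cv2.circle(o,tuple(int(v) for v in q),3,(255,0,255),-1)
cv2.imwrite("pics/w5.png",o)
```

```text
[ 527.3881679  -354.14637625   92.04682178] [1.45756125e-03 6.84153971e-01 7.29336138e-01 1.30480540e-04] 52.41105534554744
[  32  117   52   50 2587] [[503.5, -275.9], [539.7, -273.5], [542.7, -308.1], [505.1, -310.5]]
```

View pics/w5.png

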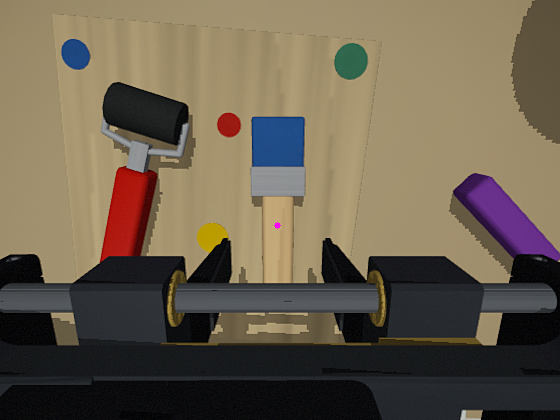

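The brush handle lies square between the open fingers: head at (278,140), handle down column 277. Going down to grip.

Call:
{"op": "drive_tool", "data": {
  "targets": [
    {"offset":[0,-0.005,-0.2],"delta_rot":[0,0,0],"claw":0.55},
    {"offset":[0,-0.005,-0.3],"delta_rot":[0,0,0],"claw":0.55},
    {"offset":[0,-0.005,-0.355],"delta_rot":[0,0,0],"claw":0.55},
    {"offset":[0,-0.005,-0.355],"delta_rot":[0,0,0],"claw":0.55},
    {"offset":[0,-0.005,-0.355],"delta_rot":[0,0,0],"claw":0},
    {"offset":[0,-0.005,-0.355],"delta_rot":[0,0,0],"claw":0},
    {"offset":[0,-0.005,-0.355],"delta_rot":[0,0,0],"claw":0},
    {"offset":[0,-0.005,-0.355],"delta_rot":[0,0,0],"claw":0},
    {"offset":[0,-0.005,-0.355],"delta_rot":[0,0,0],"claw":0}
  ],
  "squeeze": 25
}}

```text
time_s: 17.05
position: [526.7, -355.4, 20.0]
orientation: [0.001, 0.685, 0.729, 0.0]
ft_force: [-0.5, 0.3, 2.5]
width: 23.7
grasp_force: 25.0
```

Call:
{"op": "drive_tool", "data": {
  "targets": [
    {"offset":[0,0,0.1],"delta_rot":[0,0,0],"claw":0},
    {"offset":[0,0,0.3],"delta_rot":[0,0,0],"claw":0},
    {"offset":[0,0,0.5],"delta_rot":[0,0,0],"claw":0},
    {"offset":[0,0.1,0.7],"delta_rot":[0,0,0],"claw":0},
    {"offset":[0,0.3,0.7],"delta_rot":[0,0,0],"claw":0},
    {"offset":[0,0.5,0.7],"delta_rot":[0,0,0],"claw":0},
    {"offset":[0,0.7,0.7],"delta_rot":[0,0,0],"claw":0},
    {"offset":[0,0.9,0.7],"delta_rot":[0,0,0],"claw":0},
    {"offset":[0,1,0.7],"delta_rot":[0,0,0],"claw":0}
  ]
}}

```text
time_s: 17.95
position: [525.4, -152.2, 158.6]
orientation: [-0.001, 0.684, 0.73, 0.0]
ft_force: [-0.5, 0.0, -0.1]
width: 23.9
grasp_force: 25.0
```

Call:
{"op": "drive_tool", "data": {
  "targets": [
    {"offset":[-0.05,0.2,0],"delta_rot":[0,0,-0.02],"claw":0},
    {"offset":[-0.1,0.4,0],"delta_rot":[0,0,-0.039],"claw":0},
    {"offset":[-0.176,0.6,0],"delta_rot":[0,0,-0.039],"claw":0},
    {"offset":[-0.176,0.8,0],"delta_rot":[0,0,-0.039],"claw":0},
    {"offset":[-0.176,0.87,0],"delta_rot":[0,0,-0.039],"claw":0},
    {"offset":[-0.176,0.87,0],"delta_rot":[0,0,-0.039],"claw":0},
    {"offset":[-0.176,0.87,0],"delta_rot":[0,0,-0.039],"claw":0}
  ]
}}

```text
time_s: 18.65
position: [491.0, 18.5, 159.0]
orientation: [0.0, 0.768, 0.64, -0.0]
ft_force: [0.2, 0.3, -1.8]
width: 24.1
grasp_force: 25.0
```

Run:
```python
from h import *
w=bot.get_image("wrist");st=bot.sense();print(st["time_s"],st["position"],st["orientation"],st["width"])
def bx(x,y,z,c0=(527.6,18.5),yaw=-10.4):
    a=np.radians(yaw);return [c0[0]+x*np.cos(a)-y*np.sin(a),c0[1]+x*np.sin(a)+y*np.cos(a),z]
o=w["color"].copy()
for q in proj(w,[bx(x,115,60) for x in(-75,75)]+[bx(x,40,60) for x in(-75,75)]+[bx(x,0,60) for x in(-75,75)]): cv2.circle(o,tuple(int(v) for v in q),3,(255,0,255),-1)
for q in proj(w,[bx(-36,70,4),bx(-36,40,4)]): cv2.circle(o,tuple(int(v) for v in q),3,(0,255,0),-1)
cv2.imwrite("pics/w6.png",o)
```

```text
18.7 [491.03483655  18.05228614 158.96310655] [ 1.39490846e-04  7.68720399e-01  6.39584898e-01 -2.94804295e-04] 23.465616848325677
```

View pics/w6.png

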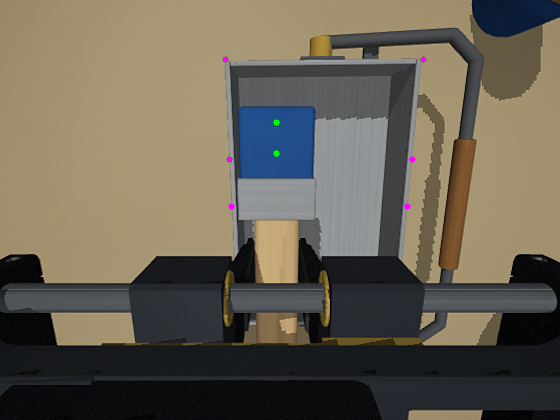

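The brush is over the left half of the box: head at (277,145), left rim at column 230, with clearance. Lowering it in.

Call:
{"op": "drive_tool", "data": {
  "targets": [
    {"offset":[0,0,-0.15],"delta_rot":[0,0,0],"claw":0},
    {"offset":[0,0,-0.35],"delta_rot":[0,0,0],"claw":0},
    {"offset":[0,0,-0.53],"delta_rot":[0,0,0],"claw":0},
    {"offset":[0,0,-0.63],"delta_rot":[0,0,0],"claw":0},
    {"offset":[0,0,-0.68],"delta_rot":[0,0,0],"claw":0},
    {"offset":[0,0,-0.705],"delta_rot":[0,0,0],"claw":0},
    {"offset":[0,0,-0.715],"delta_rot":[0,0,0],"claw":0},
    {"offset":[0,0,-0.715],"delta_rot":[0,0,0],"claw":0},
    {"offset":[0,0,-0.715],"delta_rot":[0,0,0],"claw":0}
  ]
}}

```text
time_s: 19.6
position: [492.0, 18.8, 17.4]
orientation: [0.001, 0.769, 0.64, 0.001]
ft_force: [-0.3, 0.0, -0.4]
width: 23.8
grasp_force: 25.0
```

Call:
{"op": "drive_tool", "data": {
  "targets": [
    {"offset":[0,0,-0.007],"delta_rot":[0,0,0],"claw":0},
    {"offset":[0,0,-0.007],"delta_rot":[0,0,0],"claw":0.36},
    {"offset":[0,0,-0.007],"delta_rot":[0,0,0],"claw":0.36},
    {"offset":[0,0,-0.007],"delta_rot":[0,0,0],"claw":0.36},
    {"offset":[0,0,-0.007],"delta_rot":[0,0,0],"claw":0.36},
    {"offset":[0,0,0.1],"delta_rot":[0,0,0],"claw":0.36},
    {"offset":[0,0,0.3],"delta_rot":[0,0,0],"claw":0.36},
    {"offset":[0,0,0.5],"delta_rot":[0,0,0],"claw":0.5},
    {"offset":[0,-0.2,0.7],"delta_rot":[0,0,0],"claw":0.5},
    {"offset":[-0.1,-0.4,0.7],"delta_rot":[0,0,0],"claw":0.5},
    {"offset":[-0.2,-0.6,0.7],"delta_rot":[0,0,0],"claw":0.55},
    {"offset":[-0.3,-0.8,0.7],"delta_rot":[0,0,-0.004],"claw":0.55},
    {"offset":[-0.37,-1.0,0.7],"delta_rot":[0,0,-0.004],"claw":0.55},
    {"offset":[-0.37,-1.0,0.7],"delta_rot":[0,0,-0.004],"claw":0.55}
  ]
}}

```text
time_s: 21.0
position: [415.4, -184.5, 156.3]
orientation: [0.001, 0.778, 0.628, -0.0]
ft_force: [-0.0, 0.5, -0.3]
width: 52.0
grasp_force: 0.0
```

Call:
{"op": "drive_tool", "data": {
  "targets": [
    {"offset":[0,-0.2,0],"delta_rot":[0,0,0],"claw":0.55},
    {"offset":[0,-0.4,-0.1],"delta_rot":[0,0,0],"claw":0.55},
    {"offset":[0,-0.6,-0.2],"delta_rot":[0,0,0],"claw":0.55},
    {"offset":[0,-0.8,-0.3],"delta_rot":[0,0,0],"claw":0.55},
    {"offset":[0,-0.8,-0.3],"delta_rot":[0,0,0],"claw":0.55},
    {"offset":[0,-0.8,-0.3],"delta_rot":[0,0,0],"claw":0.55}
  ]
}}

```text
time_s: 21.6
position: [416.7, -340.5, 94.9]
orientation: [-0.001, 0.777, 0.63, 0.0]
ft_force: [0.2, 0.2, 0.3]
width: 52.5
grasp_force: 0.0
```

Run:
```python
from h import *
w=bot.get_image("wrist");sd=bot.get_image("side");st=bot.sense();print(st["time_s"],st["position"],st["orientation"],st["width"])
o=w["color"].copy()
red=lambda b,g,r:(r>1.7*g)&(r>1.7*b)&(r>60)
B=blob(w,(150,0,420,260),red);pts=np.argwhere(B[2])[:,::-1]+B[3];r=cv2.minAreaRect(pts.astype(np.float32));print(B[1],[atz(w,p,28).round(1)[:2].tolist() for p in cv2.boxPoints(r)])
for q in proj(w,[[417,-340,32]]): cv2.circle(o,tuple(int(v) for v in q),3,(255,0,255),-1)
s=cv2.resize(sd["color"][150:350,110:330],None,fx=2,fy=2,interpolation=2)
O=np.zeros((420,1000,3),np.uint8);O[:,:560]=o;O[:400,560:]=s;cv2.imwrite("pics/w7.png",cv2.resize(O,(800,336),interpolation=3))
```

```text
21.7 [ 417.45824407 -340.16248014   96.42423685] [1.21570333e-04 7.76172348e-01 6.30520764e-01 1.95797793e-04] 52.48374086451236
[ 111  191   33   69 2037] [[397.9, -364.5], [411.4, -312.2], [433.9, -317.8], [421.6, -370.4]]
```

View pics/w7.png

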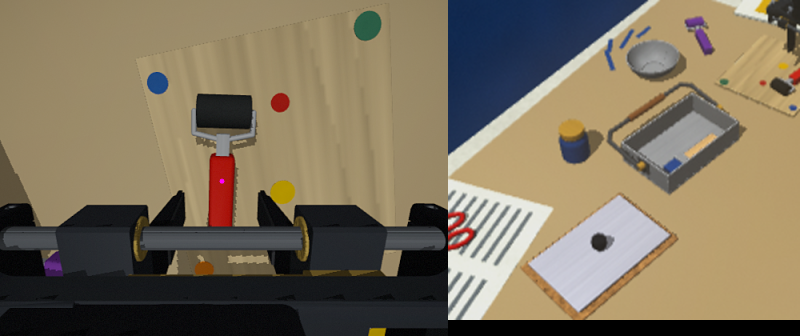

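The brush lies in the box. The red handle, column 221 in the wrist view, is centred between the fingers and the target mark sits on it. Gripping the roller.

Call:
{"op": "drive_tool", "data": {
  "targets": [
    {"offset":[0,0,-0.2],"delta_rot":[0,0,-0.004],"claw":0.55},
    {"offset":[0,0,-0.33],"delta_rot":[0,0,-0.004],"claw":0.55},
    {"offset":[0,0,-0.38],"delta_rot":[0,0,-0.004],"claw":0.55},
    {"offset":[0,0,-0.38],"delta_rot":[0,0,-0.004],"claw":0.55},
    {"offset":[0,0,-0.38],"delta_rot":[0,0,-0.004],"claw":0},
    {"offset":[0,0,-0.38],"delta_rot":[0,0,-0.004],"claw":0},
    {"offset":[0,0,-0.38],"delta_rot":[0,0,-0.004],"claw":0},
    {"offset":[0,0,-0.38],"delta_rot":[0,0,-0.004],"claw":0},
    {"offset":[0,0,-0.38],"delta_rot":[0,0,-0.004],"claw":0}
  ],
  "squeeze": 30
}}

```text
time_s: 22.6
position: [417.3, -341.5, 21.0]
orientation: [0.001, 0.784, 0.62, 0.0]
ft_force: [-1.0, 0.7, 3.8]
width: 23.9
grasp_force: 30.0
```

Call:
{"op": "drive_tool", "data": {
  "targets": [
    {"offset":[0,0,0.1],"delta_rot":[0,0,0],"claw":0},
    {"offset":[0,0,0.3],"delta_rot":[0,0,0],"claw":0},
    {"offset":[0,0,0.5],"delta_rot":[0,0,0],"claw":0},
    {"offset":[0.05,0.1,0.7],"delta_rot":[0,0,0],"claw":0},
    {"offset":[0.15,0.25,0.7],"delta_rot":[0,0,0],"claw":0},
    {"offset":[0.25,0.42,0.7],"delta_rot":[0,0,0],"claw":0},
    {"offset":[0.35,0.6,0.7],"delta_rot":[0,0,0.008],"claw":0},
    {"offset":[0.45,0.8,0.7],"delta_rot":[0,0,0.008],"claw":0},
    {"offset":[0.5,1,0.7],"delta_rot":[0,0,0.008],"claw":0},
    {"offset":[0.5,1,0.7],"delta_rot":[0,0,0.008],"claw":0}
  ]
}}

```text
time_s: 23.6
position: [517.3, -137.0, 159.5]
orientation: [-0.001, 0.767, 0.642, 0.0]
ft_force: [0.3, -0.3, -1.8]
width: 23.9
grasp_force: 30.0
```

Call:
{"op": "drive_tool", "data": {
  "targets": [
    {"offset":[0.06,0.2,0],"delta_rot":[0,0,0],"claw":0},
    {"offset":[0.12,0.4,0],"delta_rot":[0,0,0],"claw":0},
    {"offset":[0.18,0.6,0],"delta_rot":[0,0,0],"claw":0},
    {"offset":[0.219,0.744,0],"delta_rot":[0,0,0],"claw":0},
    {"offset":[0.219,0.744,0],"delta_rot":[0,0,0],"claw":0},
    {"offset":[0.219,0.744,0],"delta_rot":[0,0,0],"claw":0},
    {"offset":[0.219,0.744,0],"delta_rot":[0,0,0],"claw":0}
  ]
}}

```text
time_s: 24.3
position: [560.3, 6.5, 159.7]
orientation: [-0.0, 0.769, 0.639, -0.0]
ft_force: [-0.8, 0.2, -2.0]
width: 23.8
grasp_force: 30.0
```

Run:
```python
from h import *
w=bot.get_image("wrist");st=bot.sense();print(st["time_s"],st["position"],st["orientation"],st["width"])
cv2.imwrite("pics/w8.png",w["color"])
```

```text
24.35 [560.37795376   6.4725174  159.82141904] [-2.73545547e-05  7.69009779e-01  6.39236945e-01 -2.93846234e-04] 23.914795133601306
```

View pics/w8.png

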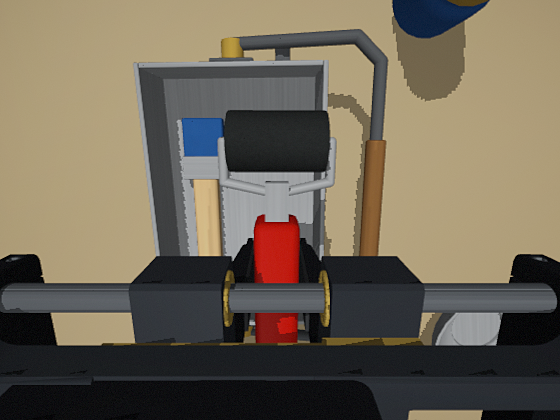

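The roller is over the right half: roll at (277,140), brush on the left at (203,140), right rim near column 325. I'll shift 4 mm towards the middle and lower.

Call:
{"op": "drive_tool", "data": {
  "targets": [
    {"offset":[-0.02,0.003,-0.1],"delta_rot":[0,0,0],"claw":0},
    {"offset":[-0.02,0.003,-0.3],"delta_rot":[0,0,0],"claw":0},
    {"offset":[-0.02,0.003,-0.48],"delta_rot":[0,0,0],"claw":0},
    {"offset":[-0.02,0.003,-0.6],"delta_rot":[0,0,0],"claw":0},
    {"offset":[-0.02,0.003,-0.66],"delta_rot":[0,0,0],"claw":0},
    {"offset":[-0.02,0.003,-0.69],"delta_rot":[0,0,0],"claw":0},
    {"offset":[-0.02,0.003,-0.705],"delta_rot":[0,0,0],"claw":0},
    {"offset":[-0.02,0.003,-0.71],"delta_rot":[0,0,0],"claw":0},
    {"offset":[-0.02,0.003,-0.71],"delta_rot":[0,0,0],"claw":0}
  ]
}}

```text
time_s: 25.25
position: [557.8, 8.2, 19.4]
orientation: [0.001, 0.769, 0.64, 0.001]
ft_force: [-0.6, 0.4, -1.6]
width: 23.6
grasp_force: 30.0
```

Still carrying the roller's weight, so I'll lower about 2.5 mm more, then release and rise.

Call:
{"op": "drive_tool", "data": {
  "targets": [
    {"offset":[0,0,-0.008],"delta_rot":[0,0,0],"claw":0},
    {"offset":[0,0,-0.013],"delta_rot":[0,0,0],"claw":0},
    {"offset":[0,0,-0.013],"delta_rot":[0,0,0],"claw":0.36},
    {"offset":[0,0,-0.013],"delta_rot":[0,0,0],"claw":0.36},
    {"offset":[0,0,-0.013],"delta_rot":[0,0,0],"claw":0.36},
    {"offset":[0,0,-0.013],"delta_rot":[0,0,0],"claw":0.36},
    {"offset":[0,0,0.1],"delta_rot":[0,0,0],"claw":0.36},
    {"offset":[0,0,0.3],"delta_rot":[0,0,0],"claw":0.36},
    {"offset":[0,0,0.5],"delta_rot":[0,0,0],"claw":0.5},
    {"offset":[0,-0.1,0.75],"delta_rot":[0,0,0],"claw":0.5},
    {"offset":[0,-0.35,0.9],"delta_rot":[0,0,0],"claw":0.5},
    {"offset":[0,-0.35,0.9],"delta_rot":[0,0,0],"claw":0.5},
    {"offset":[0,-0.35,0.9],"delta_rot":[0,0,0],"claw":0.5}
  ]
}}

```text
time_s: 26.55
position: [557.4, -62.9, 199.4]
orientation: [0.001, 0.769, 0.639, 0.001]
ft_force: [1.2, 0.2, -0.6]
width: 47.6
grasp_force: 0.0
```

Run:
```python
from h import *
w=bot.get_image("wrist");sd=bot.get_image("side");st=bot.sense();print(st["time_s"],st["position"],st["width"])
s=cv2.resize(sd["color"][150:350,110:330],None,fx=2,fy=2,interpolation=2)
O=np.zeros((420,1000,3),np.uint8);O[:,:560]=w["color"];O[:400,560:]=s;cv2.imwrite("pics/w9.png",cv2.resize(O,(800,336),interpolation=3))
```

```text
26.65 [555.76286218 -61.06836996 196.23417316] 47.75706757920579
```

View pics/w9.png

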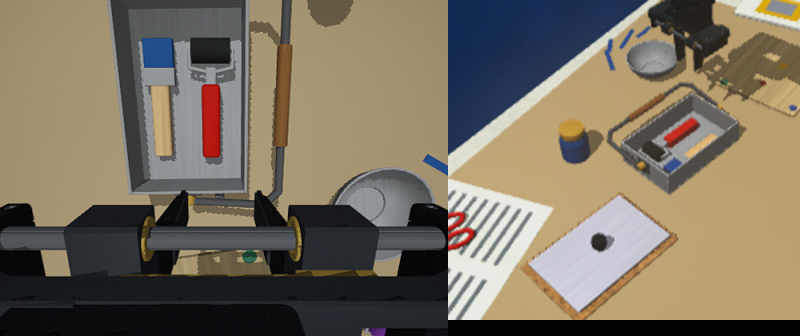

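Brush (158,95) and roller (211,95) both lie flat inside the box. The handle is out, the lid is on the mat, the jar and bowl are in place and the gripper is clear, so I'm handing in.

```bash
python3 -c "
from bench import bot
print(bot.close_job())"
```

```text
the job is handed in; nothing more can be done
None
```

The job is handed in at about 27 s: handle at its end stop, lid flat and knob up on the mat, brush and red roller lying inside the box, jar and bowl not moved in the last picture; the hand-in gave no verdict.

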